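# Flush the line and hold a headspace draw at the marker

## Robot

A 7-joint arm with a two-finger parallel gripper is mounted at the origin on the work surface. World frame = base frame: x ahead of the robot, y to its left, z up, the work surface at z = 0. Lengths are in m, angles in degrees, forces in N, time in s.
With the tool pointing down it reaches from about 0.4 to 0.925 m from the base axis. Payload 5.6 kg.
Tool frame: the origin (TCP) lies at the very end of the fingers, on their centre line; the grasp point (between the pads) lies 19 mm behind it; z points along the fingers, y is the line along which they close (so a half turn about z gives the same grasp; the last joint's range is limited). The gripper opens to 85 mm and grips with 20 to 120 N. Pads are 22 mm wide; open, the fingers measure 114 mm over their backs; the gripper's body (76 mm by 85 mm) begins 54 mm behind the grasp point. The pads swing forward as they close: fully open they stand 13 mm farther back than shut.
Start: joints at [-74.828, 26.786, -0.665, 91.828, 0.344, 61.387, -3.226], TCP at [0.197, 0.619, 0.231] pointing down, gripper open.
Joint ranges: [-144.91, 144.91], [-17.63, 115.5], [-89.93, 88.59], [15.96, 139.68], [-74.01, 254.01], [8.47, 105.57], [-167.45, 167.45]. Speed limits (degrees/s): [147.25, 147.25, 180, 180, 180, 180, 180].

## Interface

Orientations are given as [roll, pitch, yaw] about the fixed x, y, z axes, in that order (R = Rz(yaw) Ry(pitch) Rx(roll)).
In Python, from cell import sensors, vision, ticket gives the robot as it stands.
- The arm moves only by the tool carry_out, never from a script. Its argument "plan" is text: rows parted by semicolons, each of 5 numbers parted by spaces: the finger opening in m, from 0 to 0.0854, then the shift along the tool's x, y, z in m, then the turn about the tool's z in rad. In form: claw x y z spin; .... A call has 1 to 20 rows; each row shifts and turns the commanded pose from where the row before left it, along the tool's axes as they then stand; what a row does not reach is not made up. A row lasts 1/10 s, in which the tool goes at most 50 mm and 8.59 degrees, less where a joint would pass 70% of its speed; a pose out of reach is approached as far as the arm can. A call with a gripper value outside its range is refused whole. The fingers move at their own pace and stop on an object; "newtons" is the grip in N (left out, the last holds). Time passes only in rows, so rows that do not move let the fingers close. It gives the time, the measured TCP pose, the force, the opening and the grip force at its end, in the units of the state.
- sensors.observe(): the state, without advancing time (a new reading comes with each control period).
- vision.snapshot(name): name is "side" or "top" or "wrist"; returns a dict with "color" (384x512x3 uint8, red, green, blue), "z_map" (384x512 float32, m along the optical axis (not along the pixel's ray), 0 where there is no reading), "fx", "fy", "cx", "cy" (pixels), "T" (4x4, takes a point from camera to world coordinates). Camera axes: x right, y up, looking along -z (the intrinsics and any distortion apply to the point x, -y, -z); pixel columns grow to the right and rows downward; lengths in m; the calibration is good to about 2 mm. A picture is of the moment at which its call begins.
- ticket.finish_job(): hands the job in; it is judged then, once.
The state is a dict: "clock": time; "qpos": joint angles; "joint_velocities": joint speeds; "tau": joint torques, N m; "tool_pos": TCP position; "eef_rot": TCP orientation; "wrist_force": force on the tool from outside, world axes, zero at the start; "moment": the same for the moment, N m; "finger_gap": finger opening in m; "grasp_force": force on a finger pad.
Only numpy, scipy, OpenCV 4.12 (cv2) and the standard library are available. Lean on these libraries where they do the work, as an engineer would, in place of code of your own. Each camera call takes 0.05 s, during which the arm holds its last target. There are 200 camera calls.

## Task

Take a gas draw from the soil jar with the bench sampler: flush the line by pressing the yellow plunger right down to its stop and letting it come back up, then pull the blue handle of the spring-return pump out until the black piston in the clear barrel stands right under the red marker ring. Keep hold of the handle and finish like that, still holding the piston steady at the mark against the spring; leave the marker where it is set and do not disturb the other things on the bench.

Things in the scene. Friction and masses are not known exactly. Their poses are not given: they have to be found in the camera images.
- sampler: Gas sampler, fixed to the bench. Origin on the bench under the barrel axis; z up; the barrel lies along x, the pump is pulled to -x. Along x: plate (130 mm wide) -90 to 280 mm, end cap (top 106 mm high) -75 to -55, clear barrel (46 mm diameter, axis 75 mm high) to 105, head block (106 mm high) to 185, soil jar at 237 (pipe up to 153 mm high). A brass spring can 47 mm long sits in the barrel by the end cap; a meter 46 mm high stands on its +y side.
- pump: The pump's moving part, 250 g: black piston, rod and blue spool handle in one piece; slides along the sampler's x only, axes parallel to it. It can be pulled up to 100 mm to the sampler's -x from home (pushed in). A return spring draws it back whenever it is let go: about 4 N at home, rising 0.7 N for every 10 mm pulled.
- handle (a point): Middle of the blue handle's waist, 75 mm above the bench. The waist is a round bar along the pull direction, 28 mm in diameter, 36 mm long, between two flanges 44 mm in diameter (6 and 8 mm thick). At home it is 27 mm out from the end cap's face. Both sides and below are free: grip it from above, fingers closing across the pull direction. Axes as the sampler's.
- piston (a point): Centre of the black piston (43 mm diameter, 10 mm thick) seen inside the clear barrel, on the barrel axis. It moves with the handle, always 199 mm from the middle of the handle's waist. Axes parallel to the sampler's.
- mark (a point): Centre of the red marker ring (6 mm thick, 57 mm outer diameter, a lug on top up to 110 mm above the bench) clipped round the clear barrel; the point is on the barrel axis. It is set 45 to 85 mm from the piston's home; the piston is at the mark when the two centres coincide. About 4 N would shove it along the barrel. Axes parallel to the sampler's.
- purge_top (a point): The centre of the top face of the yellow plunger's round head (36 mm diameter, 12 mm thick), 142 mm above the bench when up. It is pressed straight down 14 mm to its stop.
- purge (a joint): How far the plunger is pressed down (m): 0 up, 0.014 at its stop. It springs back up; about 2.6 N starts it and about 6 N holds it at its stop.
- pot_a: Bystander: square terracotta plant pot with soil, 116 mm wide, 96 mm tall; origin under its centre.
- pot_b: Bystander: another pot like it; origin under its centre.
- spare_jar: Bystander: closed glass jar of soil with a steel lid, 80 mm diameter, 120 mm tall; origin under its centre.
- wash_bottle: Bystander: white wash bottle with a blue cap and spout, 68 mm diameter, 185 mm tall; origin under its centre.
- petri_dish: Bystander: lidded petri dish, 93 mm diameter, 15 mm tall, next to the sampler; origin under its centre.
- pen: Bystander: blue felt pen with a black cap, 130 mm long, 14 mm thick, lying near the handle; origin under its middle, its x along the pen.
- beaker: Bystander: glass beaker, 66 mm diameter, 80 mm tall, next to the sampler; origin under its centre.

How it is judged (in metres and radians):
On the way, in this order (a step that is already met when the one before it is completed fails the run):
1. the yellow plunger is pressed down to its stop, the pump not yet drawn (value of joint purge above 0.012 m and x of piston in the frame of mark above 0.03 m), for 0.1 s.
2. the plunger is back up, the pump not yet drawn to the mark (value of joint purge below 0.003 m and x of piston in the frame of mark above 0.015 m), for 0.1 s.
3. the piston is held steady under the red marker ring (x of piston in the frame of mark between -0.005 and 0.005 m and linear speed of pump below 0.01 m/s), for 0.5 s.
At the end, for the whole second after the job is handed in: The piston's centre is within 5 mm of the red ring's centre along the barrel and still (under 10 mm/s), held there by the gripper's fingers on the handle (more than 3 N of contact force); the plunger is back up (within 3 mm) (all of step 3 and contact force between the fingers and pump above 3 N and value of joint purge below 0.003 m); the arm keeps its last pose, push and grip.
It fails at once if the red marker ring is shifted by more than 4 mm (distance of mark from where it was at the start of the episode above 0.004 m).
It fails at once if a bystander is moved by more than 25 mm (distance of any of pot_a, pot_b, spare_jar, wash_bottle, petri_dish, pen, beaker from where it was at the start of the episode above 0.025 m).
It fails at once if a bystander is tipped over (angle between any of pot_a, pot_b, spare_jar, wash_bottle, petri_dish, beaker's own z axis and vertical above 0.5 rad).
It also fails if it takes over 38 s, if anything falls off the work surface, if the arm or the gripper's body presses on something with over 40 N, if the wrist force passes 120 N, or if a joint passes its speed limit or range.

## Working session

There is one attempt and no reset: what is moved stays moved. The work goes in short steps, Python scripts to look and compute and a tool call to move; the robot and the scene stay as the last step left them, time stands still between calls to the robot, and variables do not carry over. Pictures are saved under pics/ and viewed, at most 10 in all, crops included, and the job is handed in when it is done.

Besides the shell and the picture viewer there is one more tool, called after "Request:" in YAML: its name, and indented under it one key for each argument. carry_out: Moves the arm, as the interface text tells. Its arguments: {"type":"object","properties":{"plan":{"type":"string"},"newtons":{"type":"number"}},"required":["plan"]}

```bash
mkdir -p pics; ls; cat > h.py <<'E'
import numpy as np, cv2
from cell import sensors, vision, ticket
def snap(n,save=None):
    s=vision.snapshot(n)
    if save: cv2.imwrite('pics/'+save,cv2.cvtColor(s['color'],cv2.COLOR_RGB2BGR))
    np.savez('last_'+n+'.npz',**{k:v for k,v in s.items() if not isinstance(v,str)})
    return s
def load(n): return dict(np.load('last_'+n+'.npz',allow_pickle=True))
def ray(s,u,v):
    T=np.array(s['T']); d=np.array([(u-s['cx'])/s['fx'],-(v-s['cy'])/s['fy'],-1.])
    return T[:3,3],T[:3,:3]@d
def onz(s,u,v,z):
    o,d=ray(s,u,v); return o+d*(z-o[2])/d[2]
def pt(s,u,v):
    o,d=ray(s,u,v); return o+d*s['z_map'][int(round(v)),int(round(u))]
E
python3 - <<'E'
from h import *
a=snap('side','side1.png');b=snap('top','top1.png')
print(a.keys(),a['T'],b['T'],a['fx'],b['fx'])
st=sensors.observe();print(st)
E
```

```text
pics
dict_keys(['color', 'z_map', 'fx', 'fy', 'cx', 'cy', 'T']) [[ 0.95177133  0.23354561 -0.19896681  0.25950638]
 [-0.30665683  0.74451643 -0.59300664 -0.90601866]
 [ 0.00963996  0.62542125  0.78022774  1.29471868]
 [ 0.          0.          0.          1.        ]] [[ 0.00747151  0.99768096 -0.06765256  0.47439474]
 [-0.9999686   0.00727558 -0.00314197 -0.00352094]
 [-0.00264247  0.06767391  0.99770399  1.6964029 ]
 [ 0.          0.          0.          1.        ]] 391.83839902124697 479.32623475935173
{'clock': 0.1, 'qpos': array([-74.82975147,  26.83147848,  -0.66224053,  91.8763418 ,
         0.34402737,  61.38434255,  -3.22607529]), 'joint_velocities': array([-0.06626874, -0.03917455, -0.02062624, -0.20299475,  0.06314074,
        0.02619295,  0.1190392 ]), 'tau': array([ 1.24055594e-03, -5.33525848e+01,  2.15728325e-02, -2.51968575e+01,
        1.14831192e-02,  4.30895612e-03,  1.85578870e-05]), 'tool_pos': array([0.19684739, 0.61895731, 0.23042257]), 'eef_rot': array([-1.79910108e+02,  7.90748655e-03,  1.62359870e+02]), 'wrist_force': array([0.45961026, 0.09497054, 0.35378614]), 'moment': array([ 0.0013086 ,  0.01203777, -0.03331539]), 'grasp_force': 0.0, 'finger_gap': 0.08539206353001058}
```

View pics/side1.png

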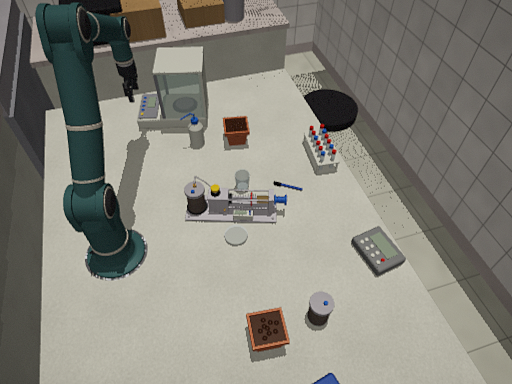

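View pics/top1.png

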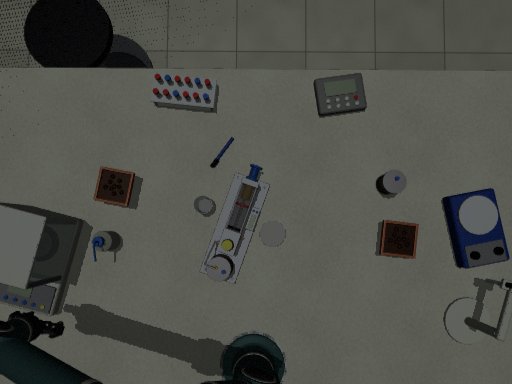

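The side view shows the sampler at about (235,203), with the yellow head at (215,190) and the blue handle at (281,200). In the top view the yellow head is at (228,245), the handle at (255,172) and the marker at about (243,200). The beaker, at (204,205), and the petri dish, at (272,234), stand next to the sampler.

```bash
python3 - <<'E'
from h import *
a=load('side');b=load('top')
def blob(s,lo,hi,roi):
    u0,v0,u1,v1=roi
    h=cv2.cvtColor(s['color'],cv2.COLOR_RGB2HSV); m=cv2.inRange(h,np.array(lo),np.array(hi)); k=np.zeros_like(m);k[v0:v1,u0:u1]=m[v0:v1,u0:u1]
    v,u=np.nonzero(k); return u,v
for n,s,ry,rb in(('side',a,(195,175,235,205),(268,185,295,215)),('top',b,(210,230,245,260),(235,155,275,190))):
    u,v=blob(s,(22,120,80),(35,255,255),ry); print(n,'yel',len(u),u.mean(),v.mean(),u.min(),u.max(),v.min(),v.max()); print(onz(s,u.mean(),v.mean(),.142),pt(s,u.mean(),v.mean()))
    u,v=blob(s,(100,120,50),(125,255,255),rb); print(n,'blue',len(u),u.mean(),v.mean(),u.min(),u.max(),v.min(),v.max()); print(onz(s,u.mean(),v.mean(),.08),pt(s,u.mean(),v.mean()))
    r=(180,180,300,230) if n=='side' else (215,170,275,240)
    u,v=blob(s,(0,130,60),(7,255,255),r); print(n,'red',len(u),list(zip(u,v))[:40])
A=cv2.resize(a['color'][170:235,175:300],None,fx=6,fy=6,interpolation=cv2.INTER_CUBIC)
B=cv2.resize(b['color'][155:290,190:295],None,fx=5,fy=5,interpolation=cv2.INTER_CUBIC)
cv2.imwrite('pics/cs.png',A[...,::-1][:600,:800]);cv2.imwrite('pics/ct.png',cv2.resize(B,None,fx=.88,fy=.88)[...,::-1])
E
```

```text
side yel 54 214.44444444444446 187.87037037037038 211 218 184 192
[0.41539775 0.08226802 0.142     ] [0.4155848  0.08345389 0.14061682]
side blue 101 281.84158415841586 196.47524752475246 274 294 185 204
[0.67066242 0.01044765 0.08      ] [0.69723119 0.06966942 0.00150525]
side red 13 [(np.int64(251), np.int64(192)), (np.int64(251), np.int64(193)), (np.int64(251), np.int64(194)), (np.int64(251), np.int64(195)), (np.int64(251), np.int64(196)), (np.int64(251), np.int64(197)), (np.int64(250), np.int64(198)), (np.int64(251), np.int64(198)), (np.int64(251), np.int64(201)), (np.int64(251), np.int64(202)), (np.int64(251), np.int64(203)), (np.int64(251), np.int64(204)), (np.int64(251), np.int64(205))]
top yel 83 226.43373493975903 244.73493975903614 218 231 240 250
[0.419279   0.08772145 0.142     ] [0.41918353 0.08787949 0.13930761]
top blue 110 253.44545454545454 171.9 246 260 164 180
[0.66360905 0.00252445 0.08      ] [0.66251401 0.00248947 0.08935462]
top red 13 [(np.int64(237), np.int64(203)), (np.int64(238), np.int64(203)), (np.int64(239), np.int64(203)), (np.int64(240), np.int64(204)), (np.int64(241), np.int64(204)), (np.int64(242), np.int64(204)), (np.int64(243), np.int64(204)), (np.int64(242), np.int64(205)), (np.int64(243), np.int64(205)), (np.int64(244), np.int64(205)), (np.int64(245), np.int64(205)), (np.int64(245), np.int64(206)), (np.int64(246), np.int64(206))]
```

View pics/ct.png

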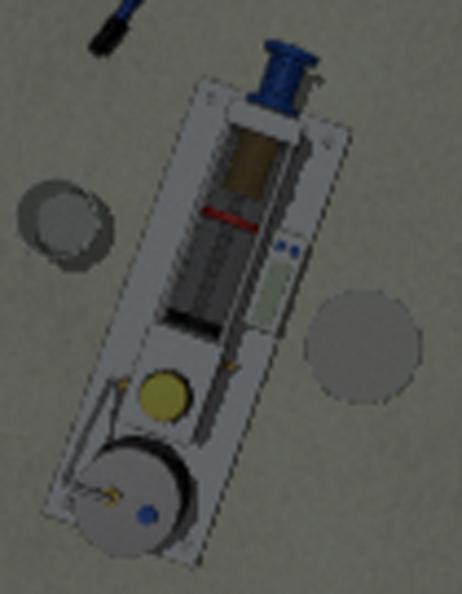

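View pics/cs.png

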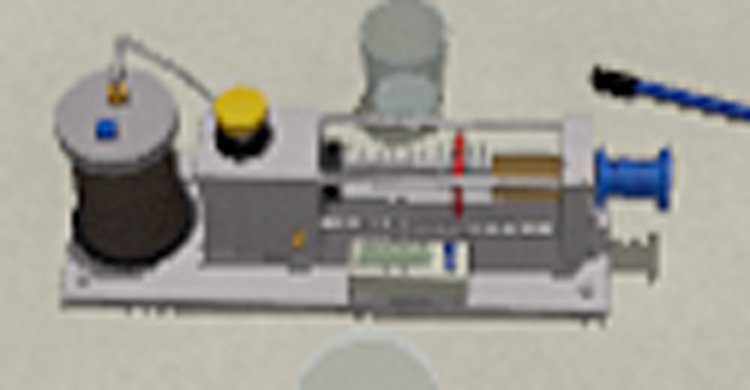

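The crops show the marker ring at about (242,204) in top pixels, the piston at (234,228) against the head block, and the handle and yellow head on one axis. That axis heads away from the robot at a yaw of about -19°, which the tool nearly matches already.

```bash
python3 - <<'E'
from h import *
b=load('top')
# height map -> sampler rect
z=b['z_map'];v,u=np.mgrid[0:384,0:512];d=np.stack([(u-b['cx'])/b['fx'],-(v-b['cy'])/b['fy'],-np.ones_like(u)],-1)*z[...,None]
P=d@b['T'][:3,:3].T+b['T'][:3,3]
m=((P[...,2]>.005)&(P[...,2]<.2)).astype(np.uint8); k=np.zeros_like(m);k[155:290,190:295]=m[155:290,190:295]
n,l,s,c=cv2.connectedComponentsWithStats(k)
i=1+s[1:,4].argmax();q=P[l==i]
print(s[1:],c[1:])
r=cv2.minAreaRect(q[:,:2].astype(np.float32)*1000);print(r)
for uv in((227.5,245.2,.142),(253.4,171.9,.075),(242.3,204.5,.104),(233.9,228.4,.0965)):print(onz(b,*uv),pt(b,*uv[:2]))
h=P[...,2]; print('max z other', [(round(float(x),2),round(float(y),2),round(float(zz),2)) for x,y,zz in P[230:320:15,10:130:20].reshape(-1,3)])
st=sensors.observe();w=snap('wrist');print(w['T'],w['fx'])
E
```

```text
[[200 155   1   1   1]
 [210 155  12  14  52]
 [223 155   1   1   1]
 ...
 [281 289   1   1   1]
 [285 289   1   1   1]
 [294 288   1   1   1]] [[200.         155.        ]
 [215.15384615 161.        ]
 [223.         155.        ]
 [248.         155.        ]
 [261.         155.        ]
 [266.         155.        ]
 [272.         155.        ]
 [275.         155.        ]
 [286.         155.        ]
 [196.         157.        ]
 [198.         156.        ]
 [202.         157.5       ]
 [208.         157.5       ]
 [213.         157.        ]
 [237.         157.        ]
 [252.         156.        ]
 [259.         156.        ]
 [264.         157.        ]
 [278.66666667 156.33333333]
 [281.         157.        ]
 [191.5        159.5       ]
 [224.         158.        ]
 [247.         158.        ]
 [258.         159.        ]
 [267.         159.        ]
 [281.         159.        ]
 [285.         158.        ]
 [289.         158.        ]
 [197.         161.        ]
 [204.         161.        ]
 [210.         161.        ]
 [230.         161.        ]
 [255.         160.        ]
[... 12112 characters left out ...]
), (0.36, 0.63, 0.04), (0.36, 0.58, 0.0), (0.36, 0.51, -0.01), (0.33, 0.69, 0.32), (0.33, 0.64, 0.31), (0.32, 0.65, 0.15), (0.3, 0.65, -0.0), (0.3, 0.57, -0.0), (0.31, 0.5, -0.0), (0.26, 0.82, 0.07), (0.26, 0.75, 0.08), (0.26, 0.68, 0.08), (0.25, 0.64, -0.0), (0.25, 0.57, -0.0), (0.25, 0.5, -0.0), (0.21, 0.82, 0.06), (0.21, 0.75, 0.07), (0.21, 0.68, 0.07), (0.2, 0.64, -0.0), (0.2, 0.57, 0.0), (0.2, 0.5, -0.0)]
[[ 3.03413116e-01 -9.03129939e-01 -3.03803876e-01  1.18812911e-01]
 [ 9.52858763e-01  2.87306568e-01  9.75454427e-02  6.43248009e-01]
 [-8.11360683e-04 -3.19078752e-01  9.47727857e-01  3.71554321e-01]
 [ 0.00000000e+00  0.00000000e+00  0.00000000e+00  1.00000000e+00]] 289.8048789943284
```

Request:
carry_out:
  plan: "0.085 0 0 -0.04 0; 0.085 0 0 -0.04 0; 0.085 0 0 -0.04 0; 0.085 -0.0367 -0.0297 0 0; 0.085 -0.0367 -0.0297 0 0; 0.085 -0.0367 -0.0297 0 0; 0.085 -0.0367 -0.0297 0 0; 0.085 -0.0367 -0.0297 0 0; 0.085 -0.0367 -0.0297 0 0; 0.085 -0.0367 -0.0297 0 0; 0.085 -0.0367 -0.0297 0 0; 0.085 -0.0367 -0.0297 0 0; 0.085 -0.0367 -0.0297 0 0; 0.085 -0.0367 -0.0297 0 0; 0.085 -0.0367 -0.0297 0 0; 0.085 -0.0367 -0.0297 0 0; 0.085 -0.0367 -0.0297 0 0; 0.085 -0.0367 -0.0297 0 0"

```text
clock: 1.95
tool_pos: [0.5872, 0.0265, 0.3513]
eef_rot: [180.0, -0.0, 162.4]
wrist_force: [0.6, 1.2, 0.7]
finger_gap: 0.0854
grasp_force: 0.0
```

Request:
carry_out:
  plan: "0.085 0 0 0 0; 0.085 0 0 0 0"

```text
clock: 2.15
tool_pos: [0.5866, 0.0269, 0.3507]
eef_rot: [-180.0, -0.1, 162.2]
wrist_force: [-0.6, 1.7, -0.2]
finger_gap: 0.0848
grasp_force: 0.0
```

```bash
python3 - <<'E'
from h import *
w=snap('wrist','w1.png');st=sensors.observe();print(st['clock'],st['tool_pos'],st['eef_rot'],st['qpos']);print(w['T'])
E
```

```text
2.2 [0.58620575 0.02855841 0.35076272] [ 1.79998951e+02 -7.18061915e-02  1.62362483e+02] [-26.23290561  15.37991489  25.21016404  93.95129805  -6.83785699
  72.26030243  72.64403716]
[[ 3.06043002e-01 -9.02574520e-01 -3.02814988e-01  5.08732900e-01]
 [ 9.52017682e-01  2.90188063e-01  9.72276768e-02  5.12522113e-02]
 [ 1.18071264e-04 -3.18041073e-01  9.48076928e-01  4.91894764e-01]
 [ 0.00000000e+00  0.00000000e+00  0.00000000e+00  1.00000000e+00]]
```

View pics/w1.png

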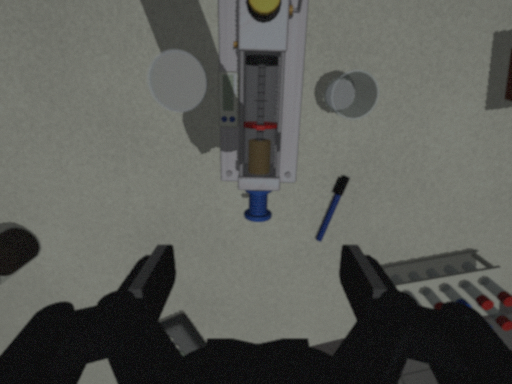

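The wrist view shows the yellow head at (264,5), the piston at (262,60), the red ring at (261,126) and the handle at (258,205), with all of them in line.

```bash
python3 - <<'E'
from h import *
w=load('wrist');c=w['color'].astype(int);H=cv2.cvtColor(w['color'],cv2.COLOR_RGB2HSV)
def m(lo,hi,r):
    k=cv2.inRange(H,np.array(lo),np.array(hi));z=np.zeros_like(k);z[r[1]:r[3],r[0]:r[2]]=k[r[1]:r[3],r[0]:r[2]];v,u=np.nonzero(z);return u,v
u,v=m((0,120,50),(8,255,255),(235,110,290,140));print('red',[(r,u[v==r].min(),u[v==r].max(),(v==r).sum()) for r in sorted(set(v))])
u,v=m((100,120,30),(128,255,255),(235,180,285,230));print('blue',[(r,u[v==r].min(),u[v==r].max()) for r in sorted(set(v))])
u,v=m((22,120,50),(35,255,255),(235,0,300,30));print('yel',[(r,u[v==r].min(),u[v==r].max()) for r in sorted(set(v))])
print('piston col brightness', [(r,int(c[r,252:272].mean()), int(c[r,285,:].mean())) for r in range(45,75)])
print('barrel xs row60',[int(x) for x in c[60,235:292].mean(1)])
print('endcap rows',[(r,int(c[r,245:273].mean())) for r in range(170,195)])
E
```

```text
red [(np.int64(122), np.int64(248), np.int64(253), np.int64(5)), (np.int64(123), np.int64(245), np.int64(272), np.int64(11)), (np.int64(124), np.int64(246), np.int64(276), np.int64(13)), (np.int64(125), np.int64(245), np.int64(275), np.int64(22)), (np.int64(126), np.int64(246), np.int64(275), np.int64(24)), (np.int64(127), np.int64(247), np.int64(275), np.int64(21)), (np.int64(128), np.int64(256), np.int64(274), np.int64(15)), (np.int64(129), np.int64(257), np.int64(263), np.int64(6))]
blue [(np.int64(191), np.int64(248), np.int64(266)), (np.int64(192), np.int64(249), np.int64(267)), (np.int64(193), np.int64(250), np.int64(266)), (np.int64(194), np.int64(250), np.int64(265)), (np.int64(195), np.int64(250), np.int64(265)), (np.int64(196), np.int64(250), np.int64(265)), (np.int64(197), np.int64(250), np.int64(265)), (np.int64(198), np.int64(250), np.int64(265)), (np.int64(199), np.int64(250), np.int64(265)), (np.int64(200), np.int64(250), np.int64(265)), (np.int64(201), np.int64(250), np.int64(265)), (np.int64(202), np.int64(250), np.int64(265)), (np.int64(203), np.int64(250), np.int64
[... 1820 characters left out ...]
, 42, 112), (66, 55, 116), (67, 60, 115), (68, 63, 112), (69, 65, 117), (70, 66, 115), (71, 65, 118), (72, 65, 116), (73, 65, 115), (74, 65, 119)]
barrel xs row60 [116, 104, 76, 65, 67, 82, 92, 90, 77, 61, 44, 27, 14, 18, 13, 21, 14, 15, 20, 26, 22, 21, 19, 20, 22, 26, 14, 25, 20, 23, 14, 19, 21, 21, 21, 25, 27, 21, 16, 14, 23, 18, 28, 53, 71, 79, 79, 90, 94, 92, 110, 120, 126, 121, 124, 121, 123]
endcap rows [(170, 52), (171, 52), (172, 53), (173, 53), (174, 54), (175, 52), (176, 57), (177, 79), (178, 104), (179, 122), (180, 128), (181, 129), (182, 128), (183, 128), (184, 127), (185, 126), (186, 124), (187, 123), (188, 121), (189, 107), (190, 82), (191, 67), (192, 67), (193, 68), (194, 68)]
```

```bash
python3 - <<'E'
from h import *
w=load('wrist');H=cv2.cvtColor(w['color'],cv2.COLOR_RGB2HSV)
u0=np.array([np.cos(np.radians(161.2)),np.sin(np.radians(161.2))])
P=lambda u,v,z:onz(w,u,v,z)[:2]
# lateral axis line: handle waist & head-block/yellow
hw=P(257.5,201,.075); ye=P(264,4,.142); 
print('waist axis',hw,'yel',ye)
for cand in (hw,): pass
e2=P(258.2,189.5,.106);e1=P(258.8,177.45,.106);hb=P(263,50.3,.106)
d=hb-e2;print('endcap-75',e2,'-55',e1,'head105',hb,'len',np.linalg.norm(d),'yaw',np.degrees(np.arctan2(d[1],d[0])))
u0=d/np.linalg.norm(d); sc=180/1000/np.linalg.norm(d)
f=lambda p:(p-e2)@u0*sc*1000-75
print('e1',f(e1))
k=cv2.inRange(H,np.array((0,100,40)),np.array((10,255,255)))
for c in range(244,279,2):
    v=np.nonzero(k[115:135,c])[0]+115
    if len(v):print(c,v.min(),v.max(),round(f(P(c,v.mean(),.1035)),1),round(f(P(c,v.mean(),.09)),1),end=' | ')
print()
for r in (210,220):print(r,f(P(257.5,r,.097)),f(P(257.5,r,.075)))
print('yel f',f(ye), f(np.array([.4178,.0843])),f(np.array([.6642,.0027])),'piston edge', [f(P(262,65,z)) for z in(.0965,.075,.0535)])
E
```

```text
waist axis [0.66101605 0.00299954] yel [0.42807869 0.08482918]
endcap-75 [0.63352471 0.01281055] -55 [0.61698301 0.01897951] head105 [0.46588706 0.07257797] len 0.17797339036542467 yaw 160.37745337206385
e1 -57.14625766748908
246 122 127 14.5 13.0 | 248 122 122 18.2 16.9 | 250 122 126 15.7 14.3 | 252 124 126 14.5 13.0 | 254 123 126 15.0 13.6 | 256 123 128 13.4 11.8 | 258 125 129 11.8 10.2 | 260 125 129 12.2 10.7 | 262 126 130 11.0 9.4 | 264 122 128 14.7 13.2 | 266 124 127 14.4 13.0 | 268 123 128 14.1 12.6 | 270 123 127 15.3 13.8 | 272 123 127 15.3 13.9 | 274 124 128 14.4 13.0 | 276 124 124 16.8 15.4 | 
210 -110.34473347718006 -119.66432092642593
220 -126.64541299346331 -136.87312833518394
yel f 145.17927044956267 154.79154119133702 -107.65685876311548 piston edge [np.float64(89.14195953100781), np.float64(90.89299386363669), np.float64(92.64402819626551)]
```

Request:
carry_out:
  plan: "0 0.02925 0.0006 0.031 0; 0 0.02925 0.0006 0.031 0; 0 0.02925 0.0006 0.031 0; 0 0.02925 0.0006 0.031 0; 0 0.02925 0.0006 0.031 0; 0 0.02925 0.0008 0.031 0; 0 0 0 0 0.023; 0 0 0 0 0; 0 0 0 0 0; 0 0 0 0 0"
  newtons: 40

```text
clock: 3.2
tool_pos: [0.422, 0.0853, 0.1664]
eef_rot: [179.9, 0.1, 161.1]
wrist_force: [0.1, -0.7, 0.6]
finger_gap: 0.0004
grasp_force: 0.0
```

```bash
python3 - <<'E'
from h import *
w=snap('wrist','w2.png');st=sensors.observe();print(st['clock'],st['tool_pos'],st['eef_rot'],st['finger_gap'],st['wrist_force'])
E
```

```text
3.25 [0.42174702 0.0850955  0.16617386] [1.79921236e+02 1.07191048e-01 1.61043533e+02] -0.000332407117581883 [-0.06547796 -0.08245154 -0.13949694]
```

View pics/w2.png

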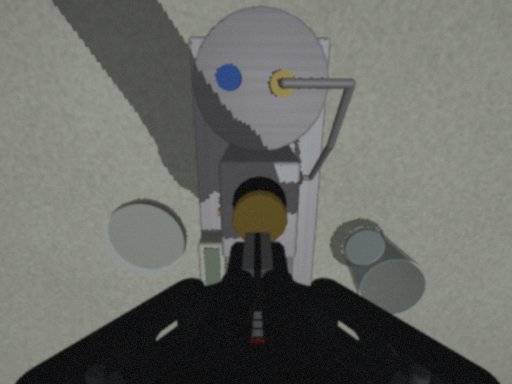

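The closed fingertips are at (258,238) and the yellow head's centre is at about (260,217). I'll compute the offset on the z=0.142 plane.

```bash
python3 - <<'E'
from h import *
w=load('wrist');H=cv2.cvtColor(w['color'],cv2.COLOR_RGB2HSV)
k=cv2.inRange(H,np.array((15,120,40)),np.array((35,255,255)));k[:180]=0;k[:,:225]=0;k[:,295:]=0;k[262:]=0
v,u=np.nonzero(k);print(u.min(),u.max(),v.min(),v.max())
p=np.array([np.r_[a,b] for a,b in zip(u,v)])
c,r=cv2.minEnclosingCircle(p[p[:,1]<235].astype(np.float32));print(c,r)
T=np.array([.4217,.0851]);q=onz(w,c[0],c[1],.142)[:2]
y=np.radians(161);X=np.array([np.cos(y),np.sin(y)]);Y=np.array([X[1],-X[0]])
print(q,'tool dx,dy',(q-T)@X,(q-T)@Y,'r mm',onz(w,c[0]+r,c[1],.142)[:2]-q)
E
```

```text
233 285 190 241
(259.0, 216.22579956054688) 27.33646583557129
[0.4146596  0.08842793] tool dx,dy 0.00774029563598487 0.0008544941714142398 r mm [0.00554631 0.01608572]
```

Request:
carry_out:
  plan: "0 0.0065 0.001 0.01 0; 0 0 0 0.01 0; 0 0 0 0.01 0; 0 0 0 0.006 0; 0 0 0 0.005 0; 0 0 0 0 0; 0 0 0 0 0; 0 0 0 0 0"

```text
clock: 4.05
tool_pos: [0.4141, 0.0884, 0.1272]
eef_rot: [179.9, -0.2, 161.0]
wrist_force: [-16.9, -0.8, 49.8]
finger_gap: 0.0002
grasp_force: 24.9
```

Request:
carry_out:
  plan: "0 0 0 -0.02 0; 0 0 0 -0.035 0; 0 0 0 -0.04 0; 0.085 -0.0434 0 0 0; 0.085 -0.0434 0 0 0; 0.085 -0.0434 0 0 0; 0.085 -0.0434 0 0 0; 0.085 -0.0434 0 0 0; 0.085 -0.0434 0 0 0; 0.085 0 0 0 0; 0.085 0 0 0 0; 0.085 0 0 0 0"

```text
clock: 5.25
tool_pos: [0.6599, 0.0037, 0.2184]
eef_rot: [-180.0, -0.1, 161.1]
wrist_force: [0.5, -0.1, -0.5]
finger_gap: 0.0852
grasp_force: 0.0
```

```bash
python3 - <<'E'
from h import *
w=snap('wrist','w3.png');st=sensors.observe();print(st['clock'],st['tool_pos'],st['eef_rot'],st['finger_gap'],st['wrist_force'])
H=cv2.cvtColor(w['color'],cv2.COLOR_RGB2HSV)
k=cv2.inRange(H,np.array((100,120,25)),np.array((128,255,255)));n,l,s,c=cv2.connectedComponentsWithStats(k)
i=[j for j in range(1,n) if s[j,4]>150];print(s[i],c[i])
E
```

```text
5.3 [0.65994247 0.0039599  0.21891702] [ 1.79987215e+02 -6.89646516e-02  1.61078266e+02] 0.08508688528144437 [0.5690566  0.45977364 0.58315879]
[[ 238  158   39   50 1418]
 [ 340  169   35   67  518]] [[256.98660085 182.98730606]
 [356.57915058 201.54440154]]
```

View pics/w3.png

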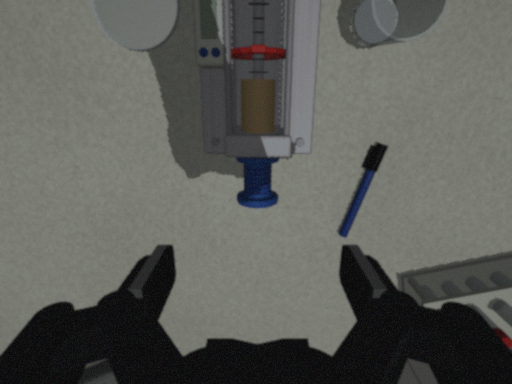

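The handle waist is at about (257,178) with its flange at (257,199), and the ring is at (259,53) with the end cap at (258,147). This is close enough to refine the distances.

```bash
python3 - <<'E'
from h import *
w=load('wrist');H=cv2.cvtColor(w['color'],cv2.COLOR_RGB2HSV);c=w['color'].astype(int)
k=cv2.inRange(H,np.array((100,120,25)),np.array((128,255,255)));k[:,290:]=0
print('handle',[(r,np.nonzero(k[r,230:285])[0].min()+230,np.nonzero(k[r,230:285])[0].max()+230) for r in range(158,208,2)])
k=cv2.inRange(H,np.array((0,100,40)),np.array((10,255,255)))
print('red',[(x,(np.nonzero(k[40:65,x])[0]+40)[[0,-1]]) for x in range(234,286,4) if k[40:65,x].any()])
print('endcap',[(r,int(c[r,240:275].mean())) for r in range(128,164)])
print('can',[(r,int(c[r,248:270].mean())) for r in range(74,86)])
T=sensors.observe()['tool_pos'];y=np.radians(161);X=np.array([np.cos(y),np.sin(y)]);Y=np.array([X[1],-X[0]])
f=lambda u,v,z:np.round([1000*(onz(w,u,v,z)[:2]-T[:2])@X,1000*(onz(w,u,v,z)[:2]-T[:2])@Y],1)
for z in(.075,.089,.097,.1035,.106):print(z,[(v,f(257.5,v,z)) for v in (53,79.5,136,156,193,207.5)])
E
```

```text
handle [(158, np.int64(238), np.int64(274)), (160, np.int64(239), np.int64(276)), (162, np.int64(243), np.int64(270)), (164, np.int64(245), np.int64(269)), (166, np.int64(245), np.int64(269)), (168, np.int64(245), np.int64(268)), (170, np.int64(245), np.int64(269)), (172, np.int64(245), np.int64(269)), (174, np.int64(245), np.int64(269)), (176, np.int64(245), np.int64(269)), (178, np.int64(245), np.int64(268)), (180, np.int64(245), np.int64(269)), (182, np.int64(246), np.int64(269)), (184, np.int64(245), np.int64(269)), (186, np.int64(245), np.int64(269)), (188, np.int64(245), np.int64(269)), (190, np.int64(245), np.int64(270)), (192, np.int64(243), np.int64(273)), (194, np.int64(239), np.int64(275)), (196, np.int64(238), np.int64(276)), (198, np.int64(238), np.int64(276)), (200, np.int64(239), np.int64(276)), (202, np.int64(239), np.int64(275)), (204, np.int64(242), np.int64(272)), (206, np.int64(248), np.int64(267))]
red [(234, array([48, 57])), (238, array([49, 56])), (242, array([47, 57])), (246, array([49, 57])), (250, array([46, 58])), (254, array([44, 53])), (258, array([45, 5
[... 890 characters left out ...]
0.6])), (79.5, array([91.5, -0.6])), (136, array([42.4, -0.5])), (156, array([23.6, -0.5])), (193, array([-13.6,  -0.5])), (207.5, array([-29.1,  -0.4]))]
0.097 [(53, array([111.7,  -0.6])), (79.5, array([91.2, -0.6])), (136, array([43.6, -0.5])), (156, array([25.3, -0.5])), (193, array([-10.8,  -0.5])), (207.5, array([-25.9,  -0.5]))]
0.1035 [(53, array([111. ,  -0.6])), (79.5, array([91. , -0.6])), (136, array([44.5, -0.5])), (156, array([26.7, -0.5])), (193, array([-8.6, -0.5])), (207.5, array([-23.2,  -0.5]))]
0.106 [(53, array([110.7,  -0.6])), (79.5, array([90.9, -0.6])), (136, array([44.9, -0.5])), (156, array([27.2, -0.5])), (193, array([-7.7, -0.5])), (207.5, array([-22.2,  -0.5]))]
```

Request:
carry_out:
  plan: "0.085 -0.001 -0.0005 0.04 0; 0.085 0 0 0.04 0; 0.085 0 0 0.04 0; 0.085 0 0 0.03 0; 0.085 0 0 0.015 0; 0.085 0 0 0 0; 0.085 0 0 0 0; 0 0 0 0 0; 0 0 0 0 0; 0 0 0 0 0; 0 0 0 0 0; 0 0 0 0 0; 0 0 0 0 0; 0 0 0 0 0"
  newtons: 70

```text
clock: 6.7
tool_pos: [0.6621, 0.0028, 0.0552]
eef_rot: [179.9, 0.0, 161.0]
wrist_force: [-2.3, 1.7, 6.5]
finger_gap: 0.0264
grasp_force: 68.4
```

```bash
python3 - <<'E'
from h import *
st=sensors.observe();print({k:st[k] for k in('clock','tool_pos','eef_rot','finger_gap','wrist_force','grasp_force')})
snap('top','t2.png');snap('side','s2.png')
E
```

```text
{'clock': 6.7, 'tool_pos': array([0.66212412, 0.00280232, 0.05523354]), 'eef_rot': array([1.79948767e+02, 3.60356892e-02, 1.61036339e+02]), 'finger_gap': 0.026379070925389138, 'wrist_force': array([-2.29453008,  1.71666669,  6.48082672]), 'grasp_force': 68.44866871833801}
```

Request:
carry_out:
  plan: "0 -0.004 0 0 0; 0 -0.008 0 0 0; 0 -0.008 0 0 0; 0 -0.008 0 0 0; 0 -0.008 0 0 0; 0 -0.008 0 0 0; 0 -0.008 0 0 0; 0 -0.008 0 0 0; 0 -0.008 0 0 0; 0 -0.006 0 0 0; 0 -0.004 0 0 0; 0 0 0 0 0; 0 0 0 0 0; 0 0 0 0 0"

```text
clock: 8.2
tool_pos: [0.7336, -0.0222, 0.0552]
eef_rot: [180.0, -0.3, 161.0]
wrist_force: [-8.8, 1.6, 11.5]
finger_gap: 0.0258
grasp_force: 69.2
```

```bash
python3 - <<'E'
from h import *
st=sensors.observe();print({k:st[k] for k in('clock','tool_pos','eef_rot','finger_gap','wrist_force','grasp_force')})
d=st['tool_pos']-np.array([.66212,.0028,.0552]);print('pulled',np.hypot(*d[:2]),np.degrees(np.arctan2(d[1],d[0])))
b=snap('top','t3.png');a=snap('side','s3.png');w=snap('wrist','w4.png')
A=cv2.resize(a['color'][175:225,205:275],None,fx=8,fy=8,interpolation=cv2.INTER_CUBIC)
B=cv2.resize(w['color'],(512,384));
cv2.imwrite('pics/c3.png',np.vstack([np.pad(A,((0,0),(0,0),(0,0))),])[...,::-1])
cv2.imwrite('pics/c4.png',np.hstack([cv2.resize(b['color'][185:250,215:275],None,fx=6,fy=6,interpolation=cv2.INTER_CUBIC)[:384],B[:390]])[...,::-1][:, :800])
E
```

```text
{'clock': 8.2, 'tool_pos': array([ 0.73359894, -0.02219709,  0.05520413]), 'eef_rot': array([179.99192232,  -0.27458361, 161.03250864]), 'finger_gap': 0.025796562462200676, 'wrist_force': array([-8.81067808,  1.60749879, 11.47981538]), 'grasp_force': 69.22854781150818}
pulled 0.07572379253113291 -19.27537744507845
```

View pics/c3.png

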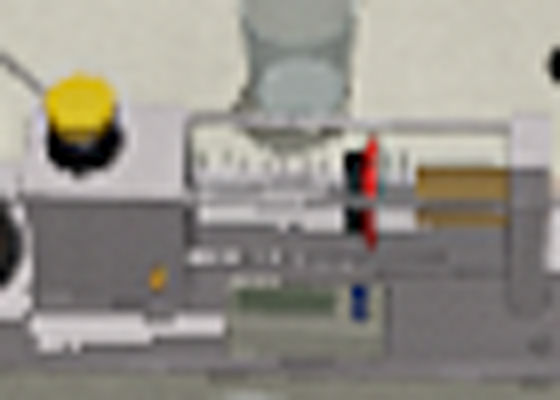

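View pics/c4.png

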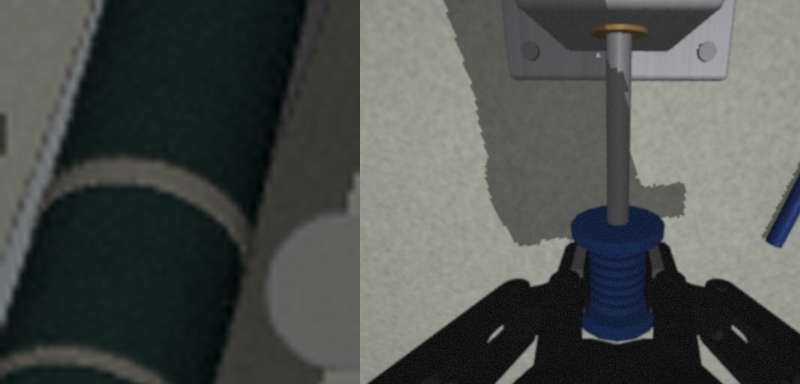

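In the side crop the piston (355) is about 15 to 16 px short of the ring (371), at about 2 px/mm. That is roughly 7 mm and agrees with the 82.3 mm estimate less the 75.7 mm already pulled. The plunger is back up.

Request:
carry_out:
  plan: "0 -0.003 0 0 0; 0 -0.003 0 0 0; 0 -0.0012 0 0 0; 0 0 0 0 0; 0 0 0 0 0; 0 0 0 0 0; 0 0 0 0 0; 0 0 0 0 0"

```text
clock: 9.15
tool_pos: [0.7402, -0.0245, 0.0552]
eef_rot: [-180.0, -0.3, 161.0]
wrist_force: [-10.4, 0.9, 11.4]
finger_gap: 0.0263
grasp_force: 69.3
```

```bash
python3 - <<'E'
from h import *
s3=load('side')['color'].astype(float)
st=sensors.observe();print({k:st[k] for k in('clock','tool_pos','finger_gap','wrist_force','grasp_force')})
d=st['tool_pos']-np.array([.66212,.0028,.0552]);print('pulled',np.hypot(*d[:2]))
a=snap('side','s4.png');c=a['color'].astype(float)
s1=cv2.cvtColor(cv2.imread('pics/side1.png'),cv2.COLOR_BGR2RGB).astype(float)
for n,I in(('1',s1),('3',s3),('4',c)):
  for r in (195,196,201,202): print(n,r,'lum',I[r,228:262].mean(1).astype(int),'R-G',(I[r,246:256,0]-I[r,246:256,1]).astype(int))
A=np.vstack([cv2.resize(x[180:215,210:290].astype(np.uint8),None,fx=8,fy=8,interpolation=cv2.INTER_CUBIC) for x in(s3,c)])
cv2.imwrite('pics/c5.png',A[...,::-1])
E
```

```text
{'clock': 9.15, 'tool_pos': array([ 0.74019349, -0.02453057,  0.05518592]), 'finger_gap': 0.02625964467489375, 'wrist_force': array([-10.44177911,   0.85441054,  11.35750999]), 'grasp_force': 69.28903698921204}
pulled 0.08271897951508185
1 195 lum [ 60  29   9  54 137 179 183 150 190 181 153 187 154 195 184 152 182 147
 187 178 151 182  93  69 121 134 180 126 184 142 146 144 145 142] R-G [  4   3  -1  -3  20 101  18  -5   0   0]
1 196 lum [ 57  36  31  56 141 186 172 148 176 167 147 174 151 175 161 146 178 155
 178 171 155 173 109  91 129 153 176 144 173  70  75  76  76  76] R-G [  4   4   3  -3  35 157  14  -4   3   3]
1 201 lum [ 66   0   0  70 166 189 183 183 178 155 159 158 159 160 160 158 159 158
 158 155 140 140  91  67 140 144 145 143 128  66  69  74  76  79] R-G [ 3  6  6  2 26 58  3  2  4  3]
1 202 lum [ 61  18   1  55 140 163 158 158 159 160 157 162 177 156 162 179 177 176
 177 176 178 177 134  73 158 181 177 176 156  91  94  78  83  83] R-G [ 5  5  3  3 25 69 10  3  4  5]
3 195 lum [ 86 151 144 202 194 177 192 159 199 191 164 196 166 208 196 165 196 160
 203 201   0  21  2
[... 727 characters left out ...]
7 166 195 159
 198 191 163 201  42  59  85 151 193 134 197 154 157 157 155 153] R-G [  2   3   0  -8  46 129  -1  -4   0   1]
4 196 lum [ 82 160 178 197 194 198 189 171 197 190 171 183 159 186 173 157 189 165
 189 181 166 187  33  90 101 171 190 155 185  78  85  87  86  85] R-G [  4   4   1 -12 101 184  -9  -2   2   2]
4 201 lum [ 65 119 204 196 194 195 195 197 189 167 169 170 169 172 171 172 176 177
 175 173 162 158  27  67 111 172 165 166 146  82  85  89  88  90] R-G [ 4  5  3 -1 46 76 -5  1  4  3]
4 202 lum [ 67 108 179 173 169 168 169 171 172 171 171 177 191 170 174 191 190 189
 189 189 195 193  16  48 114 200 193 191 171  99 105  90  92  94] R-G [  5   5   4  -3  48 110  -8   3   4   5]
```

View pics/c5.png

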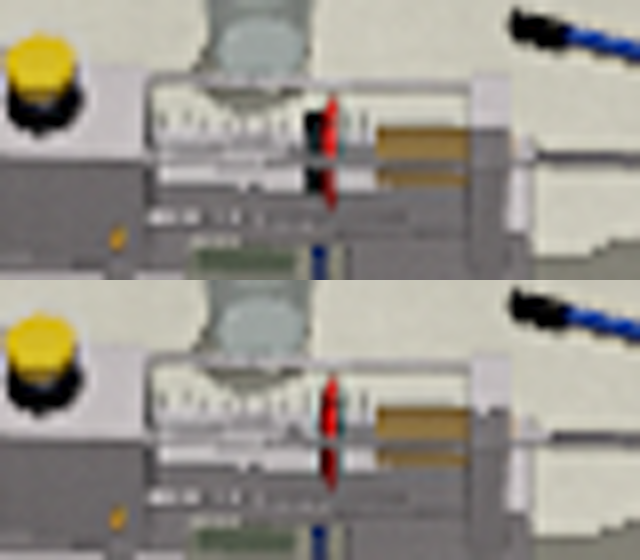

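In the second panel the piston's dark band (columns 250.0 to 252.45) is centred on the ring (about 251.1), so the error is about 0.5 mm. I'll hold for 0.6 s and hand the job in.

Request:
carry_out:
  plan: "0 0 0 0 0; 0 0 0 0 0; 0 0 0 0 0; 0 0 0 0 0; 0 0 0 0 0; 0 0 0 0 0"

```text
clock: 9.8
tool_pos: [0.7402, -0.0245, 0.0552]
eef_rot: [180.0, -0.3, 161.0]
wrist_force: [-8.5, 2.0, 11.3]
finger_gap: 0.0263
grasp_force: 69.3
```

```bash
python3 -c "
from h import *
print(sensors.observe()['tool_pos']);print(ticket.finish_job())"
```

```text
[ 0.74016616 -0.02451054  0.05517179]
the job is handed in; nothing more can be done
None
```

The job is handed in at 9.8 s: I pressed the plunger to its stop and it came back up, and the gripper is holding the piston under the red ring, about 0.5 mm off centre by the side camera; no verdict was returned.

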